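# Service the two-bay battery charger on the leather bench

### The arm

A 6-joint arm with a two-finger parallel gripper is mounted at the origin on the work surface. World frame = base frame: x ahead of the robot, y to its left, z up, the work surface at z = 0. Lengths are in mm, angles in degrees, forces in N, time in s.
With the tool pointing down it reaches from about 350 to 850 mm from the base axis. Payload 8.1 kg.
Tool frame: the origin (TCP) lies midway between the tips of the shut fingers; the grasp point (between the pads) lies 19 mm behind it; z points along the fingers, y is the line along which they close (so a half turn about z gives the same grasp; the last joint's range is limited). The gripper opens to 85 mm and grips with 20 to 120 N. Pads are 22 mm wide; open, the fingers measure 114 mm over their backs; the gripper's body (76 mm by 85 mm) begins 54 mm behind the grasp point. The pads swing forward as they close: fully open they stand 13 mm farther back than shut.
Start: joints at [-78.232, 7.471, 85.268, -0, 87.261, -4.893], TCP at [172.051, -574.807, 231.292] pointing down, gripper open.
Joint ranges: [-169.43, 169.43], [-51.17, 129.36], [1.28, 143.12], [-76.62, 256.62], [0, 156.53], [-152.29, 152.29]. Speed limits (degrees/s): [136.94, 136.94, 159.86, 180, 180, 180].

### API

Orientations are given as [roll, pitch, yaw] about the fixed x, y, z axes, in that order (R = Rz(yaw) Ry(pitch) Rx(roll)).
In Python, from bench import sensors, optics, r gives the robot as it stands.
- The arm moves only by the tool apply_moves, never from a script. Its argument "targets" is a list of rows, each a list of 7 numbers: the shift along the tool's x, y, z in mm, then the turn, a rotation vector about the tool's x, y, z in rad, then the closure, from 0 (fully open) to 1 (shut). In form: [[x, y, z, wx, wy, wz, claw], ...]. A call has 1 to 20 rows; each row shifts and turns the commanded pose from where the row before left it, along the tool's axes as they then stand; what a row does not reach is not made up. A row lasts 1/8 s, in which the tool goes at most 62.5 mm and 10.7 degrees, less where a joint would pass 70% of its speed; a pose out of reach is approached as far as the arm can. A call is refused whole if a number of a shift passes 62.5 or a number of a turn 0.188, either way. A call with a gripper value outside its range is refused whole. The fingers move at their own pace and stop on an object; "force" is the grip in N (left out, the last holds). Time passes only in rows, so rows that do not move let the fingers close. It gives the time, the measured TCP pose, the force, the opening and the grip force at its end, in the units of the state.
- sensors.sense(): the state, without advancing time (a new reading comes with each control period).
- optics.snapshot(name): name is "scene" or "top"; returns the picture (400x640x3 uint8, red, green, blue); there is no depth.
- optics.get_calibration(name): a dict with "camera_matrix" (3x3 intrinsics, pixels), "dist_coeffs" ([k1, k2, p1, p2, k3] as OpenCV has them; the pictures are not rectified), "pose" (4x4, takes a point from camera to world coordinates). Camera axes: x right, y down, z forward; pixel columns grow to the right and rows downward; lengths in mm; the calibration is good to about 2 mm. A picture is of the moment at which its call begins. get_calibration takes no time and is no camera call.
- r.hand_in(): hands the job in; it is judged then, once.
The state is a dict: "time": time; "joint_pos": joint angles; "qd": joint speeds; "joint_efforts": joint torques, N m; "tool_pos": TCP position; "tcp_rot": TCP orientation; "ft_force": force on the tool from outside, world axes, zero at the start; "wrist_torque": the same for the moment, N m; "finger_gap": finger opening in mm; "grip_force": force on a finger pad.
Only numpy, scipy, OpenCV 4.12 (cv2) and the standard library are available. Lean on these libraries where they do the work, as an engineer would, in place of code of your own. Each camera call takes 0.05 s, during which the arm holds its last target. There are 200 camera calls.

### The job

Pull the charged battery pack (green top) out of the charger and set it down gently, standing upright, on the clear part of the cork mat. The other pack (orange top) is sitting part-way up in its bay: press it down until it is fully home. Leave the burnisher on the mat and the bottle and jar behind where they are.

Things in the scene. Friction and masses are not known exactly. Their poses are not given: they have to be found in the camera images.
- dock: Two-bay battery charger, grey box 90 (x) x 200 (y) x 55 high, fixed to the bench. Origin: centre of its underside; z up. Two wells at y = -50 and +50 mm, x = 0, each 42 (x) x 54 (y) mm, open at the top, with a pair of sprung rollers that snap over a bead on the pack's foot. Which pack is in which bay varies.
- green_pack: Charged battery pack, black with a green cap, upright and fully home in one bay (origin 10 mm above the charger's underside). 135 mm high: foot 40 (x) x 50 (y) x 45 high, inside the charger; above it a body 46 (x) x 64 (y) x 90 high. Origin: centre of the foot's underside; axes parallel to the charger's, z up. About 0.35 kg; the catch lets go at 10 N of pull beyond the weight.
- green_pack_top (a point): Middle of the green pack's flat top, 135 mm above its origin.
- orange_pack: Battery pack like the green one but with an orange cap, in the other bay, about 14 mm higher than fully home, held up by the sprung rollers. Same sizes, axes and origin. About 10 N of push on the middle of its top snaps it down; fully home, its body's underside rests on the charger's top and its origin is 10 mm above the charger's underside.
- orange_pack_top (a point): Middle of the orange pack's flat top, 135 mm above its origin.
- mat: Cork mat 200 (x) x 280 (y) x 6 mm thick, fixed to the bench. Origin: centre of its underside. The burnisher lies on its +y half; the -y half is clear (its middle is at y = -60 mm).
- burnisher: Bystander: yellow cordless burnisher, 160 (x) x 40 x 40 mm, lying on the +y half of the mat. Origin: on its underside near the middle.
- dye: Bystander: amber bottle, 52 mm thick, 120 high, beyond the work. Origin: centre of its underside.
- finish: Bystander: white jar with a blue lid, 68 mm thick, 70 high, beyond the work. Origin: centre of its underside.

How it is judged:
By the outcome, as a careful person would: the job done as asked, in the order asked, and still so for the second after the job is handed in, with the robot touching nothing.
It also fails if it takes over 54 s, if anything falls off the work surface, if the arm or the gripper's body presses on something with over 40 N, if the wrist force passes 120 N, or if a joint passes its speed limit or range.

## Working session

There is one attempt and no reset: what is moved stays moved. The work goes in short steps, Python scripts to look and compute and a tool call to move; the robot and the scene stay as the last step left them, time stands still between calls to the robot, and variables do not carry over. Pictures are saved under pics/ and viewed, at most 10 in all, crops included, and the job is handed in when it is done.

Besides the shell and the picture viewer there is one more tool, called after "Call:" by a JSON object that holds its "op" and its "data". apply_moves: Moves the arm, as the interface text tells. Its arguments: {"type":"object","properties":{"targets":{"type":"array"},"force":{"type":"number"}},"required":["targets"]}

```bash
mkdir -p pics; python3 - <<'E'
from bench import sensors, optics, r
import cv2
for n in("scene","top"):
    cv2.imwrite(f"pics/{n}0.png",optics.snapshot(n)[:,:,::-1]); c=optics.get_calibration(n); print(n,c)
s=sensors.sense();print(s)
E
```

```text
scene {'camera_matrix': array([[512.4902567 ,   0.        , 320.80351506],
       [  0.        , 512.4902567 , 206.63547021],
       [  0.        ,   0.        ,   1.        ]]), 'dist_coeffs': array([-0.08216694,  0.        ,  0.        ,  0.        ,  0.        ]), 'pose': array([[-8.49860821e-01,  4.13351074e-01, -3.26921206e-01,
         1.04438083e+03],
       [ 5.26764867e-01,  6.85080422e-01, -5.03173519e-01,
         6.53153330e+02],
       [ 1.59800030e-02, -5.99838066e-01, -7.99961833e-01,
         1.09878216e+03],
       [ 0.00000000e+00,  0.00000000e+00,  0.00000000e+00,
         1.00000000e+00]])}
top {'camera_matrix': array([[479.27312974,   0.        , 324.5048615 ],
       [  0.        , 479.27312974, 199.33717615],
       [  0.        ,   0.        ,   1.        ]]), 'dist_coeffs': array([0.03032948, 0.        , 0.        , 0.        , 0.        ]), 'pose': array([[ 6.54816561e-05, -9.92223244e-01,  1.24471002e-01,
         4.93086660e+02],
       [-9.99999389e-01, -2.02365957e-04, -1.08708525e-03,
         4.86872105e+00],
       [ 1.10381995e-03, -1.24470855e-01, -9.92222650e-01,
         1.23661163e+03],
       [ 0.00000000e+00,  0.00000000e+00,  0.00000000e+00,
         1.00000000e+00]])}
{'time': 0.1, 'joint_pos': array([-7.82312513e+01,  7.50970134e+00,  8.53241259e+01,  7.59917750e-04,
        8.72634834e+01, -4.89239813e+00]), 'qd': array([-0.10841551, -0.08851594, -0.19964961, -0.05205033, -0.02211906,
        0.02259232]), 'joint_efforts': array([ 3.74664469e-04, -5.70951426e+01, -5.01941156e+01, -2.83935005e-04,
        8.20744608e-03, -1.73112579e-05]), 'tool_pos': array([ 171.95448188, -574.29763105,  230.35019769]), 'tcp_rot': array([-1.79903109e+02, -9.05533027e-03,  1.66611023e+01]), 'ft_force': array([-0.40280612,  0.79690235, -0.0450634 ]), 'wrist_torque': array([-0.01722805, -0.01981931,  0.02093122]), 'grip_force': 0.0, 'finger_gap': 85.57988039871253}
```

View pics/scene0.png

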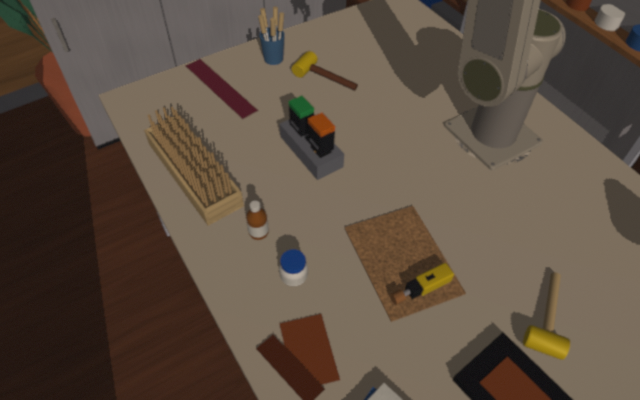

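View pics/top0.png

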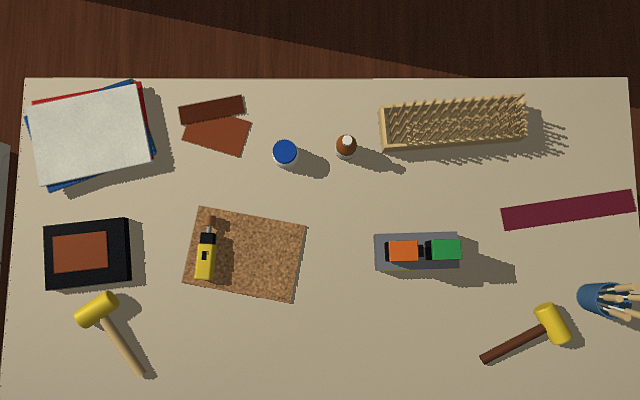

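The top view shows the orange cap at about (403,251), the green cap at (446,250), the mat corners at (199,206), (307,226), (292,302) and (182,283), and the burnisher on the mat's left (+y) side. Green is in the -y bay. Next I'll zoom in and measure.

```bash
cat > h.py <<'E'
import numpy as np,cv2
from bench import sensors, optics, r
def ray(n,px,z):
    c=optics.get_calibration(n);p=cv2.undistortPoints(np.array(px,float).reshape(-1,1,2),c['camera_matrix'],c['dist_coeffs']).reshape(-1,2)
    d=np.c_[p,np.ones(len(p))]@c['pose'][:3,:3].T;o=c['pose'][:3,3]
    return (o+d*((z-o[2])/d[:,2])[:,None])[:,:2]
def proj(n,P):
    c=optics.get_calibration(n);T=np.linalg.inv(c['pose'])
    return cv2.projectPoints(np.array(P,float).reshape(-1,1,3),cv2.Rodrigues(T[:3,:3])[0],T[:3,3],c['camera_matrix'],c['dist_coeffs'])[0].reshape(-1,2)
E
python3 - <<'E'
from h import *
t=cv2.imread('pics/top0.png');s=cv2.imread('pics/scene0.png')
a=cv2.resize(t[222:288,360:475],None,fx=6.5,fy=6.5,interpolation=cv2.INTER_CUBIC)
b=cv2.resize(s[90:180,270:350],None,fx=6.5,fy=6.5,interpolation=cv2.INTER_CUBIC)
cv2.imwrite('pics/ct.png',a);cv2.imwrite('pics/cs.png',b)
for n,im in(('top',t),('scene',s)):
    h=cv2.cvtColor(im,cv2.COLOR_BGR2HSV)
    for nm,lo,hi,box in(('green',(50,120,50),(85,255,255),(60,300,270,480)),('orange',(4,200,120),(15,255,255),(60,300,300,430))):
        m=cv2.inRange(h,lo,hi);k=np.zeros_like(m);k[box[0]:box[1],box[2]:box[3]]=1;m=m*k
        q,st,_,_=[*cv2.connectedComponentsWithStats(m)][0:4] if 0 else cv2.connectedComponentsWithStats(m)
        i=1+np.argmax(st[1:,4]);pts=np.argwhere(st is not None and 0==0 and (_*0).sum()==0) if 0 else None
        print(n,nm,st[i],_[i])
    if n=='top':
        mc=ray(n,[(199,206),(307,226),(292,302),(182,283)],6);print(mc,mc.mean(0))
        e=mc-np.roll(mc,-1,0);print(np.linalg.norm(e,axis=1),np.degrees(np.arctan2(e[:,1],e[:,0])))
E
```

```text
top green [0 0 0 0 0 0 0 0 0 0 0 0 0 0 0 0 0 0 0 0 0 0 0 0 0 0 0 0 0 0 0 0 0 0 0 0 0
 0 0 0 0 0 0 0 0 0 0 0 0 0 0 0 0 0 0 0 0 0 0 0 0 0 0 0 0 0 0 0 0 0 0 0 0 0
 0 0 0 0 0 0 0 0 0 0 0 0 0 0 0 0 0 0 0 0 0 0 0 0 0 0 0 0 0 0 0 0 0 0 0 0 0
 0 0 0 0 0 0 0 0 0 0 0 0 0 0 0 0 0 0 0 0 0 0 0 0 0 0 0 0 0 0 0 0 0 0 0 0 0
 0 0 0 0 0 0 0 0 0 0 0 0 0 0 0 0 0 0 0 0 0 0 0 0 0 0 0 0 0 0 0 0 0 0 0 0 0
 0 0 0 0 0 0 0 0 0 0 0 0 0 0 0 0 0 0 0 0 0 0 0 0 0 0 0 0 0 0 0 0 0 0 0 0 0
 0 0 0 0 0 0 0 0 0 0 0 0 0 0 0 0 0 0 0 0 0 0 0 0 0 0 0 0 0 0 0 0 0 0 0 0 0
 0 0 0 0 0 0 0 0 0 0 0 0 0 0 0 0 0 0 0 0 0 0 0 0 0 0 0 0 0 0 0 0 0 0 0 0 0
 0 0 0 0 0 0 0 0 0 0 0 0 0 0 0 0 0 0 0 0 0 0 0 0 0 0 0 0 0 0 0 0 0 0 0 0 0
 0 0 0 0 0 0 0 0 0 0 0 0 0 0 0 0 0 0 0 0 0 0 0 0 0 0 0 0 0 0 0 0 0 0 0 0 0
 0 0 0 0 0 0 0 0 0 0 0 0 0 0 0 0 0 0 0 0 0 0 0 0 0 0 0 0 0 0 0 0 0 0 0 0 0
 0 0 0 0 0 0 0 0 0 0 0 0 0 0 0 0 0 0 0 0 0 0 0 0 0 0 0 0 0 0 0 0 0 0 0 0 0
 0 0 0 0 0 0 0 0 0 0 0 0 0 0 0 0 0 0 0 0 0 0 0 0 0 0 0 0 0 0 0 0 0 0 0 0 0
 0 0 0 0 0 0 0 0 0 0 0 0 0 0 0 0 0 0 0 0 0 0 0 0 0 0 0 0 0 0 0 0 0 0 0 0 0
 0 0 0 0 0 0 0 0 0 0 0 0 0 0 0 0 0 0 0 0
[... 3792 characters left out ...]
 0 0 0 0 0 0 0 0 0 0 0 0 0 0 0 0 0 0 0 0 0 0 0 0
 0 0 0 0 0 0 0 0 0 0 0 0 0 0 0 0 0 0 0 0 0 0 0 0 0 0 0 0 0 0 0 0 0 0 0 0 0
 0 0 0 0 0 0 0 0 0 0 0 0 0 0 0 0 0 0 0 0 0 0 0 0 0 0 0 0 0 0 0 0 0 0 0 0 0
 0 0 0 0 0 0 0 0 0 0 0 0 0 0 0 0 0 0 0 0 0 0 0 0 0 0 0 0 0 0 0 0 0 0 0 0 0
 0 0 0 0 0 0 0 0 0 0 0 0 0 0 0 0 0 0 0 0 0 0 0 0 0 0 0 0 0 0 0 0 0 0 0 0 0
 0 0 0 0 0 0 0 0 0 0 0 0 0 0 0 0 0 0 0 0 0 0 0 0 0 0 0 0 0 0 0 0 0 0 0 0 0
 0 0 0 0 0 0 0 0 0 0 0 0 0 0 0 0 0 0 0 0 0 0 0 0 0 0 0 0 0 0 0 0 0 0 0 0 0
 0 0 0 0 0 0 0 0 0 0 0 0 0 0 0 0 0 0 0 0 0 0 0 0 0 0 0 0 0 0 0 0 0 0 0 0 0
 0 0 0 0 0 0 0 0 0 0 0 0 0 0 0 0 0 0 0 0 0 0 0 0 0 0 0 0 0 0 0 0 0 0 0 0 0
 0 0 0 0 0 0 0 0 0 0 0] [321.70707071 124.05387205]
```

View pics/ct.png

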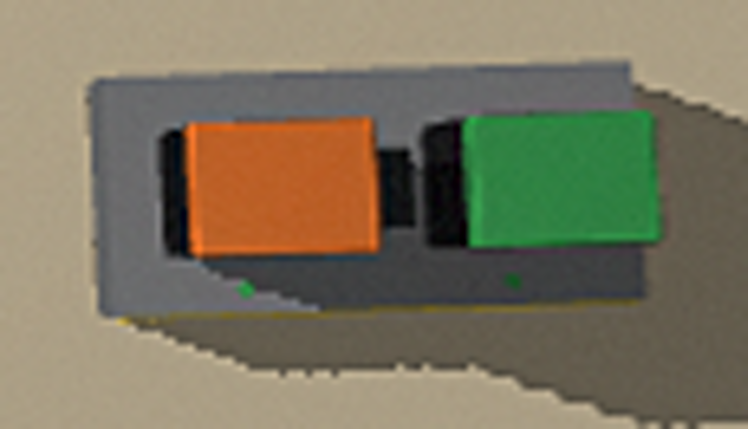

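View pics/cs.png

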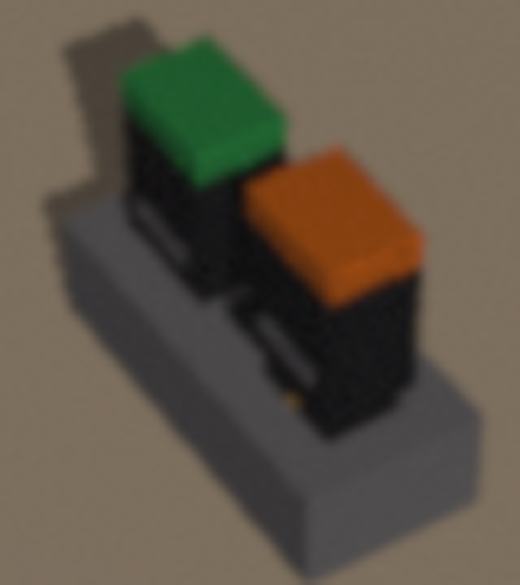

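The crops show both cap tops, with corner pixels clear enough to use. The green pack is fully home. The orange pack sits higher, and its foot is visible. I'll fit the charger pose jointly from the corners in both views.

```bash
python3 - <<'E'
from h import *
from scipy.optimize import least_squares
T=lambda q:(np.array(q,float)+.5)/6.5-.5
ob={('top','g'):T([(466,117),(652,111),(660,241),(470,246)])+[360,222],('top','o'):T([(188,122),(374,118),(380,250),(192,256)])+[360,222],
('top','d'):T([(93,79),(630,62),(645,297),(102,315)])+[360,222],
('scene','g'):T([(284,118),(208,40),(125,75),(198,165)])+[270,90],('scene','o'):T([(422,240),(340,150),(245,188),(328,282)])+[270,90]}
# order: top-> (+x,+y),(+x,-y),(-x,-y),(-x,+y); scene: x axis right~-x : give order (-x,+y),(-x,-y),(+x,-y),(+x,+y)
S={'top':[(1,1),(1,-1),(-1,-1),(-1,1)],'scene':[(-1,1),(-1,-1),(1,-1),(1,1)]}
def model(p,n,k):
    x,y,a=p[:3];s=np.array(S[n],float)
    L={'g':(23,32,145,-50),'o':(23,32,159,50),'d':(45,100,55,0)}[k]
    q=s*L[:2]+[0,L[3]];R=np.array([[np.cos(a),-np.sin(a)],[np.sin(a),np.cos(a)]])
    return proj(n,np.c_[q@R.T+[x,y],np.full(4,L[2])])
for use in(['top'],['scene'],['top','scene']):
    f=lambda p:np.concatenate([(model(p,*k)-v).ravel() for k,v in ob.items() if k[0] in use])
    s=least_squares(f,[390,-190,0],loss='soft_l1',x_scale=[1,1,.01]);p=s.x
    print(use,p[:2],np.degrees(p[2]),np.sqrt(np.mean(s.fun**2)),np.abs(s.fun).max())
    R=np.array([[np.cos(p[2]),-np.sin(p[2])],[np.sin(p[2]),np.cos(p[2])]])
    print(' g',p[:2]+R@[0,-50],'o',p[:2]+R@[0,50])
for k,v in ob.items():
    print(k,(v-model(p,*k)).round(1).tolist())
# mat: yaw ~10
a=np.radians(-(90-79.8)*-1) 
m=np.array([507.6,206]);y=np.radians(79.6);print('matspot',m-60*np.array([np.cos(y),np.sin(y)]))
E
```

```text
['top'] [ 515.23851182 -221.45462078] 1.7534738443937188 0.4192096311250679 1.1123343674349826
 g [ 516.76846756 -271.43120765] o [ 513.70855607 -171.47803391]
['scene'] [ 516.22714494 -221.88664616] 1.2169724756883904 0.4916123895973894 1.0782286551701645
 g [ 517.28907391 -271.87536796] o [ 515.16521596 -171.89792436]
['top', 'scene'] [ 515.52472843 -221.61494835] 1.6462303418862922 0.4829014442223028 1.1838378705627406
 g [ 516.96113777 -271.59431137] o [ 514.0883191  -171.63558532]
('top', 'g') [[-0.2, 0.4], [0.1, 0.3], [0.0, -0.2], [-0.7, -0.2]]
('top', 'o') [[0.3, 0.2], [0.4, 0.4], [0.2, -0.0], [-0.0, 0.1]]
('top', 'd') [[-1.0, 0.7], [0.3, 0.3], [0.2, -0.5], [-1.1, 0.0]]
('scene', 'g') [[-1.2, -0.6], [-0.4, 0.5], [1.0, -0.1], [-0.1, 0.3]]
('scene', 'o') [[-0.9, 0.1], [0.1, 0.5], [-0.0, -0.1], [-0.6, -0.2]]
matspot [496.76885128 146.98571175]
```

Call:
{"op": "apply_moves", "data": {"targets": [[0, 0, 0, 0, 0, -0.1636, 0], [0, 0, 0, 0, 0, -0.1636, 0], [0, 0, 0, 0, 0, -0.1636, 0], [0, 0, 0, 0, 0, -0.1636, 0], [0, 0, 0, 0, 0, -0.1636, 0], [0, 0, 0, 0, 0, -0.1636, 0], [0, 0, 0, 0, 0, -0.1636, 0], [0, 0, 0, 0, 0, -0.1636, 0], [29.3, 35.4, 0, 0, 0, 0, 0], [29.3, 35.4, 0, 0, 0, 0, 0], [29.3, 35.4, 0, 0, 0, 0, 0], [29.3, 35.4, 0, 0, 0, 0, 0], [29.3, 35.4, 0, 0, 0, 0, 0], [29.3, 35.4, 0, 0, 0, 0, 0], [29.3, 35.4, 0, 0, 0, 0, 0], [29.3, 35.4, 0, 0, 0, 0, 0], [29.3, 35.4, 0, 0, 0, 0, 0], [29.3, 35.4, 0, 0, 0, 0, 0], [0, 0, 0, 0, 0, 0, 0], [0, 0, 0, 0, 0, 0, 0]]}}

```text
time: 2.6
tool_pos: [517.1, -271.7, 230.8]
tcp_rot: [-179.9, -0.0, 91.7]
ft_force: [-0.1, 0.0, 0.1]
finger_gap: 85.4
grip_force: 0.0
```

```bash
cat >> h.py <<'E'
from scipy.spatial.transform import Rotation as Ro
def delta(pos,yaw):
    s=sensors.sense();A=Ro.from_euler('xyz',s['tcp_rot'],degrees=True);B=Ro.from_euler('xyz',[180,0,yaw],degrees=True)
    print('t',s['time'],s['tool_pos'].round(1),s['tcp_rot'].round(2),'F',s['ft_force'].round(1),'gap',round(s['finger_gap'],1),s['grip_force'],'q',s['joint_pos'].round(0))
    print('shift',A.inv().apply(np.array(pos)-s['tool_pos']).round(1),'turn',(A.inv()*B).as_rotvec().round(4))
E
python3 -c "
from h import *
delta([517,-271.6,93],91.65)"
```

```text
t 2.6 [ 517.1 -271.7  230.8] [-1.7993e+02 -1.0000e-02  9.1690e+01] F [-0.1  0.   0.1] gap 85.4 0.0 q [-33.   5.  88.  -0.  87. -34.]
shift [1.000e-01 1.000e-01 1.378e+02] turn [-0.0011 -0.0002  0.0006]
```

Call:
{"op": "apply_moves", "data": {"targets": [[0, 0, 20, 0, 0, 0, 0], [0, 0, 20, 0, 0, 0, 0], [0, 0, 20, 0, 0, 0, 0], [0, 0, 20, 0, 0, 0, 0], [0, 0, 20, 0, 0, 0, 0], [0, 0, 20, 0, 0, 0, 0], [0, 0, 12, 0, 0, 0, 0], [0, 0, 6, 0, 0, 0, 0], [0, 0, 0, 0, 0, 0, 0], [0, 0, 0, 0, 0, 0, 0.5], [0, 0, 0, 0, 0, 0, 0.8], [0, 0, 0, 0, 0, 0, 0.8], [0, 0, 0, 0, 0, 0, 0.8], [0, 0, 0, 0, 0, 0, 0.8], [0, 0, 0, 0, 0, 0, 0.8]], "force": 70}}

```text
time: 4.47
tool_pos: [517.3, -272.1, 94.2]
tcp_rot: [-180.0, 0.0, 91.7]
ft_force: [-4.7, 0.4, 5.0]
finger_gap: 45.6
grip_force: 70.2
```

Call:
{"op": "apply_moves", "data": {"targets": [[0, 0, -2, 0, 0, 0, 0.8], [0, 0, -2, 0, 0, 0, 0.8], [0, 0, -3, 0, 0, 0, 0.8], [0, 0, -4, 0, 0, 0, 0.8], [0, 0, -6, 0, 0, 0, 0.8], [0, 0, -8, 0, 0, 0, 0.8], [0, 0, -10, 0, 0, 0, 0.8], [0, 0, -15, 0, 0, 0, 0.8], [0, 0, -20, 0, 0, 0, 0.8], [0, 0, -20, 0, 0, 0, 0.8], [0, 0, -20, 0, 0, 0, 0.8], [0, 0, -20, 0, 0, 0, 0.8], [0, 0, -20, 0, 0, 0, 0.8], [0, 0, -20, 0, 0, 0, 0.8], [0, 0, -10, 0, 0, 0, 0.8], [0, 0, 0, 0, 0, 0, 0.8]]}}

```text
time: 6.48
tool_pos: [517.9, -272.0, 274.3]
tcp_rot: [179.9, 0.0, 91.6]
ft_force: [0.6, 0.1, -3.0]
finger_gap: 45.3
grip_force: 75.6
```

```bash
python3 -c "
from h import *
delta([497,147,274],79.6)
a=optics.snapshot('top');b=optics.snapshot('scene')
cv2.imwrite('pics/l.png',np.vstack([a,b])[:,:,::-1][::1]) if 0 else cv2.imwrite('pics/l.png',b[:,:,::-1])"
```

```text
t 6.475 [ 517.9 -272.   274.3] [1.7993e+02 5.0000e-02 9.1650e+01] F [ 0.6  0.1 -3. ] gap 45.3 75.57398870587349 q [-33.   4.  84.   0.  91. -34.]
shift [ 4.194e+02 -8.800e+00 -1.000e-01] turn [0.0014 0.0007 0.2103]
```

View pics/l.png

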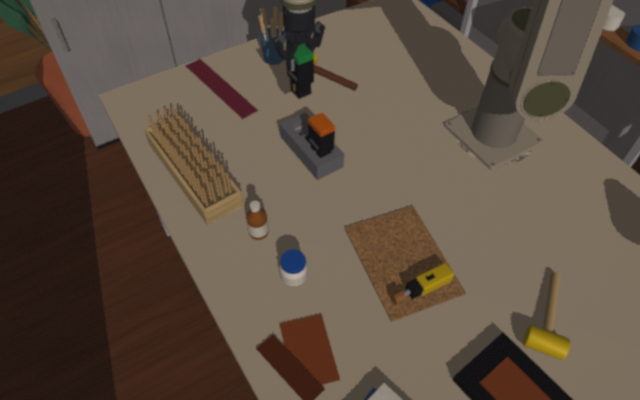

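The green pack is out and held, with its cap at (303,55). The dock and orange pack look unchanged at (315,140). Next I'll carry it to the mat.

Call:
{"op": "apply_moves", "data": {"targets": [[10, 0, 0, 0, 0, 0, 0.8], [20, -1, 0, 0, 0, 0, 0.8], [30, -1, 0, 0, 0, 0, 0.8], [35, -1, 0, 0, 0, 0, 0.8], [35, -1, 0, 0, 0, 0, 0.8], [35, -1, 0, 0, 0, 0, 0.8], [35, -1, 0, 0, 0, 0, 0.8], [35, -1, 0, 0, 0, 0, 0.8], [35, -1, 0, 0, 0, 0, 0.8], [35, -1, 0, 0, 0, 0, 0.8], [35, 0, 0, 0, 0, 0, 0.8], [35, 0, 0, 0, 0, 0, 0.8], [24, 0, 0, 0, 0, 0, 0.8], [15, 0, 0, 0, 0, 0, 0.8], [5.4, 0, 0, 0, 0, 0.06, 0.8], [0, 0, 0, 0, 0, 0.08, 0.8], [0, 0, 0, 0, 0, 0.07, 0.8], [0, 0, 0, 0, 0, 0, 0.8]]}}

```text
time: 8.82
tool_pos: [496.0, 147.3, 273.2]
tcp_rot: [-180.0, 0.0, 79.6]
ft_force: [-0.9, -0.2, -3.6]
finger_gap: 45.3
grip_force: 75.3
```

```bash
python3 -c "
from h import *
delta([497,147,110],79.6)
b=optics.snapshot('scene');c=optics.snapshot('top')
cv2.imwrite('pics/m.png',np.hstack([cv2.resize(b[100:320,300:500],None,fx=2,fy=2),cv2.resize(c[160:380,160:360],None,fx=2,fy=2)])[:,:,::-1])
o=[(x,y,-164) for x in(-20,20) for y in (-25,25)]
P=np.array([497,147,0])
for z in (190,325): print(z,proj('scene',[P+[0,0,z]]),proj('top',[P+[0,0,z]]))
"
```

```text
t 8.825 [496.  147.3 273.2] [-1.7999e+02  1.0000e-02  7.9640e+01] F [-0.9 -0.2 -3.6] gap 45.3 75.34871488809586 q [11. -6. 95. -0. 92. 21.]
shift [-1.000e-01  1.000e+00  1.632e+02] turn [-0.0002  0.0002  0.0008]
190 [[401.90224436 194.34448751]] [[258.32909492 257.69613841]]
325 [[411.14952629 153.81211076]] [[248.5983017  257.43616454]]
```

View pics/m.png

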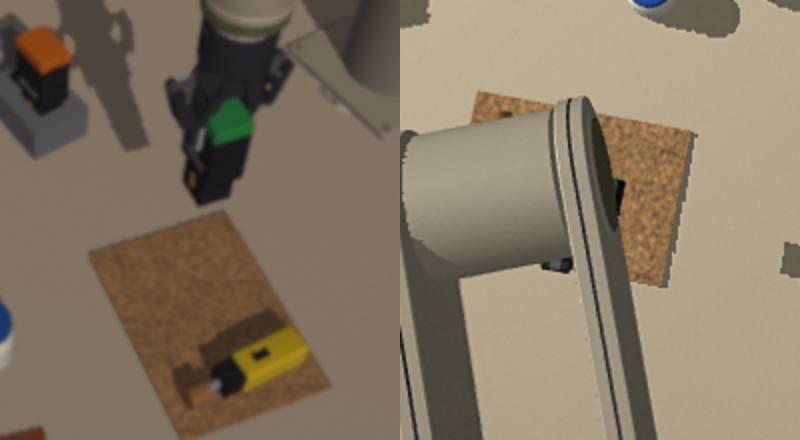

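The pack hangs upright above the clear half of the mat, with its foot at scene (403,197) against the predicted (402,194). Now to lower it.

Call:
{"op": "apply_moves", "data": {"targets": [[0, 1, 15, 0, 0, 0, 0.8], [0, 0, 25, 0, 0, 0, 0.8], [0, 0, 25, 0, 0, 0, 0.8], [0, 0, 25, 0, 0, 0, 0.8], [0, 0, 25, 0, 0, 0, 0.8], [0, 0, 20, 0, 0, 0, 0.8], [0, 0, 15, 0, 0, 0, 0.8], [0, 0, 10, 0, 0, 0, 0.8], [0, 0, 8, 0, 0, 0, 0.8], [0, 0, 4, 0, 0, 0, 0.8], [0, 0, 3, 0, 0, 0, 0.8], [0, 0, 2, 0, 0, 0, 0.8], [0, 0, 1, 0, 0, 0, 0.8], [0, 0, 0, 0, 0, 0, 0.8]]}}

```text
time: 10.68
tool_pos: [497.5, 147.1, 95.4]
tcp_rot: [180.0, -0.0, 79.6]
ft_force: [-0.1, 0.3, -3.7]
finger_gap: 45.1
grip_force: 75.5
```

Call:
{"op": "apply_moves", "data": {"targets": [[0, 0, 1, 0, 0, 0, 0.8], [0, 0, 1, 0, 0, 0, 0.8], [0, 0, 1, 0, 0, 0, 0.8], [0, 0, 0.5, 0, 0, 0, 0.8], [0, 0, 0.5, 0, 0, 0, 0.8], [0, 0, 0, 0, 0, 0, 0.8], [0, 0, 0, 0, 0, 0, 0.8]]}}

```text
time: 11.55
tool_pos: [497.4, 147.1, 91.3]
tcp_rot: [180.0, -0.0, 79.6]
ft_force: [-0.0, 0.1, -4.1]
finger_gap: 45.2
grip_force: 75.5
```

Call:
{"op": "apply_moves", "data": {"targets": [[0, 0, 0.5, 0, 0, 0, 0.8], [0, 0, 0.5, 0, 0, 0, 0.8], [0, 0, 0, 0, 0, 0, 0.8]]}}

```text
time: 11.92
tool_pos: [497.4, 147.1, 90.4]
tcp_rot: [-180.0, -0.0, 79.6]
ft_force: [0.3, 0.4, -2.2]
finger_gap: 45.0
grip_force: 75.7
```

Call:
{"op": "apply_moves", "data": {"targets": [[0, 0, 0.4, 0, 0, 0, 0.8], [0, 0, 0, 0, 0, 0, 0.8]]}}

```text
time: 12.18
tool_pos: [497.5, 147.2, 90.3]
tcp_rot: [180.0, -0.0, 79.6]
ft_force: [-2.1, 0.8, 2.5]
finger_gap: 45.5
grip_force: 76.1
```

Call:
{"op": "apply_moves", "data": {"targets": [[0, 0, 0, 0, 0, 0, 0.5], [0, 0, 0, 0, 0, 0, 0.3], [0, 0, 0, 0, 0, 0, 0], [0, 0, 0, 0, 0, 0, 0], [0, 0, 0, 0, 0, 0, 0], [0, 0, 0, 0, 0, 0, 0], [0, 0, -5, 0, 0, 0, 0], [0, 0, -15, 0, 0, 0, 0], [0, 0, -25, 0, 0, 0, 0], [0, 0, -30, 0, 0, 0, 0], [0, 0, -30, 0, 0, 0, 0], [0, 0, -30, 0, 0, 0, 0], [0, 0, -15, 0, 0, 0, 0], [0, 0, 0, 0, 0, 0, 1]], "force": 20}}

```text
time: 13.92
tool_pos: [498.2, 147.2, 241.5]
tcp_rot: [179.8, -0.1, 79.6]
ft_force: [0.2, 0.1, -0.5]
finger_gap: 70.0
grip_force: 0.0
```

```bash
python3 -c "
from h import *
delta([514.1,-171.6,240],91.65)"
```

```text
t 13.925 [498.2 147.2 241.5] [ 1.7985e+02 -6.0000e-02  7.9620e+01] F [ 0.2  0.1 -0.5] gap 70.0 0.0 q [11. -5. 97.  0. 88. 21.]
shift [-310.7   73.1    1.3] turn [ 0.0027 -0.0008 -0.21  ]
```

Call:
{"op": "apply_moves", "data": {"targets": [[-20, 5, 0, 0, 0, 0, 1], [-35, 8, 0, 0, 0, 0, 1], [-35, 8, 0, 0, 0, 0, 1], [-35, 8, 0, 0, 0, 0, 1], [-35, 8, 0, 0, 0, 0, 1], [-35, 8, 0, 0, 0, 0, 1], [-35, 8, 0, 0, 0, 0, 1], [-35, 8, 0, 0, 0, 0, 1], [-25, 7, 0, 0, 0, 0, 1], [-15, 4, 0, 0, 0, 0, 1], [-5.7, 1, 0, 0, 0, -0.07, 1], [0, 0, 0, 0, 0, -0.07, 1], [0, 0, 0, 0, 0, -0.07, 1], [0, 0, 0, 0, 0, 0, 1]]}}

```text
time: 15.68
tool_pos: [512.9, -171.2, 239.0]
tcp_rot: [-179.9, -0.0, 91.7]
ft_force: [-0.0, 0.2, 1.2]
finger_gap: 0.2
grip_force: 0.0
```

```bash
python3 -c "
from h import *
delta([514.1,-171.6,164],91.65)
b=optics.snapshot('scene')
cv2.imwrite('pics/n.png',cv2.resize(b[60:320,250:500],None,fx=2.3,fy=2.3)[:,:,::-1])"
```

```text
t 15.675 [ 512.9 -171.2  239. ] [-1.7993e+02 -4.0000e-02  9.1650e+01] F [-0.   0.2  1.2] gap 0.2 0.0 q [-24.  -2.  94.   0.  88. -26.]
shift [-0.5  1.3 75. ] turn [-0.0013 -0.0008  0.    ]
```

View pics/n.png

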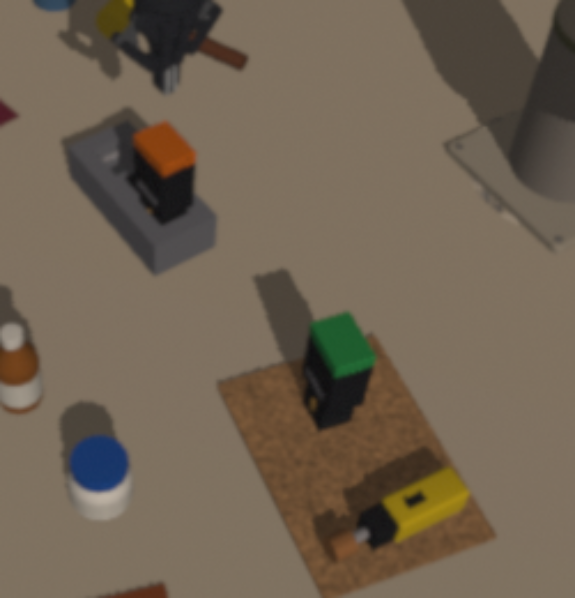

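The green pack stands upright on the clear half of the mat, cap at crop (341,343). The orange pack is still raised at (165,150), directly below the shut fingers at (170,85). Next I'll descend and press.

Call:
{"op": "apply_moves", "data": {"targets": [[-0.5, 1.3, 15, 0, 0, 0, 1], [0, 0, 20, 0, 0, 0, 1], [0, 0, 15, 0, 0, 0, 1], [0, 0, 10, 0, 0, 0, 1], [0, 0, 8, 0, 0, 0, 1], [0, 0, 4, 0, 0, 0, 1], [0, 0, 3, 0, 0, 0, 1], [0, 0, 2, 0, 0, 0, 1], [0, 0, 2, 0, 0, 0, 1], [0, 0, 0, 0, 0, 0, 1]]}}

```text
time: 16.98
tool_pos: [514.5, -172.2, 160.9]
tcp_rot: [-180.0, -0.0, 91.6]
ft_force: [-0.1, -0.2, 0.3]
finger_gap: -0.1
grip_force: 0.0
```

Call:
{"op": "apply_moves", "data": {"targets": [[0, 0, 2, 0, 0, 0, 1], [0, 0, 2, 0, 0, 0, 1], [0, 0, 2, 0, 0, 0, 1], [0, 0, 2, 0, 0, 0, 1], [0, 0, 2, 0, 0, 0, 1], [0, 0, 2, 0, 0, 0, 1], [0, 0, 1, 0, 0, 0, 1], [0, 0, 0, 0, 0, 0, 1]]}}

```text
time: 17.98
tool_pos: [514.4, -172.1, 147.7]
tcp_rot: [-180.0, -0.0, 91.7]
ft_force: [-0.2, -0.6, -0.1]
finger_gap: -0.1
grip_force: 0.0
```

Call:
{"op": "apply_moves", "data": {"targets": [[0, 0, 1, 0, 0, 0, 1], [0, 0, 1, 0, 0, 0, 1], [0, 0, 0.5, 0, 0, 0, 1], [0, 0, 0, 0, 0, 0, 1]]}}

```text
time: 18.48
tool_pos: [514.5, -172.2, 145.3]
tcp_rot: [-180.0, -0.0, 91.7]
ft_force: [1.0, 0.4, 0.3]
finger_gap: 0.5
grip_force: 0.0
```

Call:
{"op": "apply_moves", "data": {"targets": [[0, 0, 0.5, 0, 0, 0, 1], [0, 0, 0.5, 0, 0, 0, 1], [0, 0, 0.5, 0, 0, 0, 1], [0, 0, 0, 0, 0, 0, 1]]}}

```text
time: 18.98
tool_pos: [515.0, -172.3, 145.1]
tcp_rot: [179.9, 0.0, 91.7]
ft_force: [-2.4, 1.7, 7.2]
finger_gap: -0.2
grip_force: 3.8
```

Call:
{"op": "apply_moves", "data": {"targets": [[0, 0, 0.5, 0, 0, 0, 1], [0, 0, 0.5, 0, 0, 0, 1], [0, 0, 0.5, 0, 0, 0, 1], [0, 0, 0, 0, 0, 0, 1]]}}

```text
time: 19.48
tool_pos: [515.8, -172.4, 145.2]
tcp_rot: [179.8, 0.1, 91.7]
ft_force: [-4.0, 3.5, 16.9]
finger_gap: 0.1
grip_force: 8.1
```

Firm stop at 145 mm, the fully home height. Next I'll retreat and check.

Call:
{"op": "apply_moves", "data": {"targets": [[0, 0, -3, 0, 0, 0, 1], [0, 0, -8, 0, 0, 0, 1], [0, 0, -20, 0, 0, 0, 1], [0, 0, -30, 0, 0, 0, 1], [0, 0, -30, 0, 0, 0, 1], [0, 0, -30, 0, 0, 0, 1], [0, 0, -10, 0, 0, 0, 1], [-30, 0, 0, 0, 0, 0, 1], [-40, 0, 0, 0, 0, 0, 1], [-40, 0, 0, 0, 0, 0, 1], [-20, 0, 0, 0, 0, 0, 1], [0, 0, 0, 0, 0, 0, 1]]}}

```text
time: 20.98
tool_pos: [517.8, -302.9, 272.6]
tcp_rot: [-179.9, -0.1, 91.5]
ft_force: [-0.5, -0.2, -0.5]
finger_gap: -0.2
grip_force: 0.0
```

```bash
python3 -c "
from h import *
delta([514.1,-171.6,164],91.65)
b=optics.snapshot('scene')
c=b[60:320,250:500]
for dz in(145,159):
  P=[np.array([514.1,-171.6,dz])+v for v in([23,32,0],[-23,32,0],[-23,-32,0],[23,-32,0])]
  print(dz,((proj('scene',P)-[270,90])*6.5).round().tolist())
cv2.imwrite('pics/f.png',np.hstack([cv2.resize(b[90:180,270:350],(520,585),interpolation=2)[:,:,::-1],cv2.resize(b[180:320,340:480],(275,275))[:,:,::-1].repeat(1,0) if 0 else np.vstack([cv2.resize(b[180:320,340:480],(275,275))[:,:,::-1],cv2.resize(b[180:320,220:360],(275,310))[:,:,::-1]])]))"
```

```text
t 20.975 [ 517.8 -302.9  272.6] [-1.7994e+02 -5.0000e-02  9.1550e+01] F [-0.5 -0.2 -0.5] gap -0.2 0.0 q [-35.   7.  82.   0.  92. -37.]
shift [ 1.313e+02 -1.000e-01  1.088e+02] turn [-0.0011 -0.0009 -0.0018]
145 [[326.0, 306.0], [423.0, 264.0], [339.0, 170.0], [244.0, 209.0]]
159 [[326.0, 281.0], [424.0, 239.0], [340.0, 144.0], [243.0, 184.0]]
```

View pics/f.png

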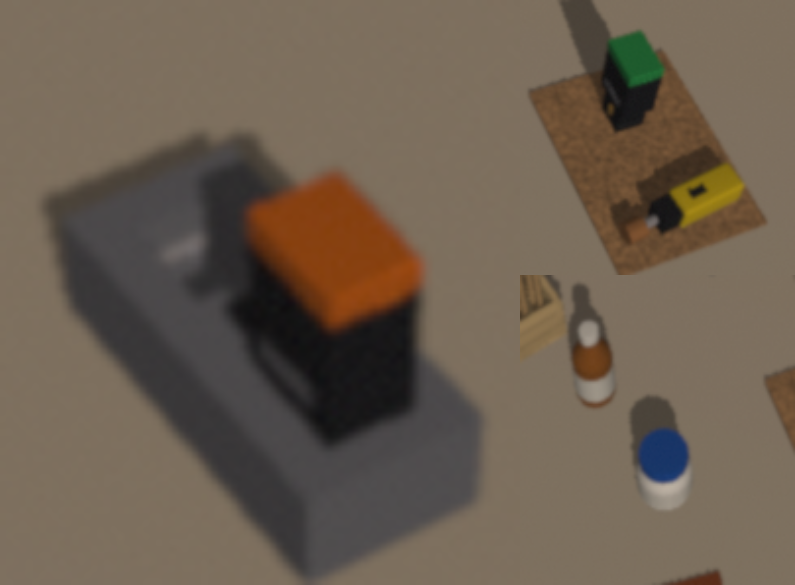

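The orange cap's corners, at (338,172), (422,264) and (246,210), match the fully home prediction. The green pack is upright on the mat, and the burnisher, bottle and jar are unmoved.

```bash
python3 -c "
from bench import r
print(r.hand_in())"
```

```text
the job is handed in; nothing more can be done
None
```

The green pack is standing upright on the clear half of the mat, the orange pack is pressed fully home, nothing else was disturbed, and the job was handed in at about 21 s.

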